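# Sort the prop potions into the stall's display trays

## Task

Sort the loose potion bottles standing on the stall table (two red jars, two blue vials, one square green bottle) into the display trays: each goes into the tray whose floor has its own colour, one bottle to a bay, standing upright on the tray's floor near the middle of its bay. They are glass, so set each one down gently rather than dropping it, and knock none over. The amber jar has no tray: leave it standing where it is.

Things in the scene. Friction and masses are not known exactly. Their poses are not given: they have to be found in the camera images.
- red_a_mid (a point): one of two alike: round glass jar, red body, 46 mm in diameter and 84 mm high in all: straight side up to 62 mm above its base, then a round brass lid 28 mm wide. This point is at its centre, 42 mm above its base; z points up along the jar. It stands on the table at the start. About 0.15 kg.
- red_b_mid (a point): the other of two alike: round glass jar, red body, 46 mm in diameter and 84 mm high in all: straight side up to 62 mm above its base, then a round brass lid 28 mm wide. This point is at its centre, 42 mm above its base; z points up along the jar. It stands on the table at the start. About 0.15 kg.
- blue_a_mid (a point): one of two alike: slim round glass vial, blue, 36 mm in diameter and 88 mm high in all: straight side up to 66 mm above its base, then a short neck with a cork stopper. This point is at its centre, 44 mm above its base; z points up along the vial. It stands on the table at the start. About 0.11 kg.
- blue_b_mid (a point): the other of two alike: slim round glass vial, blue, 36 mm in diameter and 88 mm high in all: straight side up to 66 mm above its base, then a short neck with a cork stopper. This point is at its centre, 44 mm above its base; z points up along the vial. It stands on the table at the start. About 0.11 kg.
- green_a_mid (a point): square glass bottle, green, the only one: 40 by 40 mm across its flat sides (which face its x and y), 86 mm high in all: straight sides up to 66 mm above its base, then a narrow neck with a round black cap 30 mm wide. This point is at its centre, 43 mm above its base; z points up along the bottle. It stands on the table at the start. About 0.15 kg.
- amber_a_mid (a point): not to be moved: round glass jar, amber (yellow-orange) body, 46 mm in diameter and 84 mm high in all: straight side up to 62 mm above its base, then a round white lid 28 mm wide. This point is at its centre, 42 mm above its base; z points up along the jar. It stands on the table at the start. About 0.15 kg.
- tray_red: fixed dark wooden display tray with a red floor. Outside 100 mm along its x by 194 mm along its y, walls 6 mm thick with their tops 14 mm above the table. A divider of the same thickness and height splits it into two bays, each 88 mm square inside, centred at y = +47 mm and y = -47 mm (x = 0) of the tray. The floor of the bays is 5 mm above the table. Origin at the tray's centre, at table height; z up.
- tray_blue: fixed dark wooden display tray with a blue floor. Outside 100 mm along its x by 194 mm along its y, walls 6 mm thick with their tops 14 mm above the table. A divider of the same thickness and height splits it into two bays, each 88 mm square inside, centred at y = +47 mm and y = -47 mm (x = 0) of the tray. The floor of the bays is 5 mm above the table. Origin at the tray's centre, at table height; z up.
- tray_green: fixed dark wooden display tray with a green floor and a single bay. Outside 100 by 100 mm, walls 6 mm thick with their tops 14 mm above the table; the bay is 88 mm square inside, its middle at the tray's centre, its floor 5 mm above the table. Origin at the tray's centre, at table height; z up.
Mind the look-alikes: they are no part of the job. Leave any pink look-alike of the part that bears blue_b_mid alone.

How it is judged (in metres and radians):
At the end, for the whole second after the job is handed in: Every red, blue and green bottle stands in the tray of its colour, one to a bay, upright within 0.1 rad, on the tray floor (height within 4 mm), its centre within 30 mm of the bay's middle along each tray axis, at rest; the amber jar upright within 20 mm of its start (((x of red_a_mid in the frame of tray_red between -0.03 and 0.03 m and y of red_a_mid in the frame of tray_red between 0.017 and 0.077 m and z of red_a_mid in the frame of tray_red between 0.042 and 0.051 m and angle between each of red_a_mid, red_b_mid's own z axis and vertical below 0.1 rad and x of red_b_mid in the frame of tray_red between -0.03 and 0.03 m and y of red_b_mid in the frame of tray_red between -0.077 and -0.017 m and z of red_b_mid in the frame of tray_red between 0.042 and 0.051 m) or (x of red_a_mid in the frame of tray_red between -0.03 and 0.03 m and y of red_a_mid in the frame of tray_red between -0.077 and -0.017 m and z of red_a_mid in the frame of tray_red between 0.042 and 0.051 m and angle between each of red_a_mid, red_b_mid's own z axis and vertical below 0.1 rad and x of red_b_mid in the frame of tray_red between -0.03 and 0.03 m and y of red_b_mid in the frame of tray_red between 0.017 and 0.077 m and z of red_b_mid in the frame of tray_red between 0.042 and 0.051 m)) and ((x of blue_a_mid in the frame of tray_blue between -0.03 and 0.03 m and y of blue_a_mid in the frame of tray_blue between 0.017 and 0.077 m and z of blue_a_mid in the frame of tray_blue between 0.044 and 0.053 m and angle between each of blue_a_mid, blue_b_mid's own z axis and vertical below 0.1 rad and x of blue_b_mid in the frame of tray_blue between -0.03 and 0.03 m and y of blue_b_mid in the frame of tray_blue between -0.077 and -0.017 m and z of blue_b_mid in the frame of tray_blue between 0.044 and 0.053 m) or (x of blue_a_mid in the frame of tray_blue between -0.03 and 0.03 m and y of blue_a_mid in the frame of tray_blue between -0.077 and -0.017 m and z of blue_a_mid in the frame of tray_blue between 0.044 and 0.053 m and angle between each of blue_a_mid, blue_b_mid's own z axis and vertical below 0.1 rad and x of blue_b_mid in the frame of tray_blue between -0.03 and 0.03 m and y of blue_b_mid in the frame of tray_blue between 0.017 and 0.077 m and z of blue_b_mid in the frame of tray_blue between 0.044 and 0.053 m)) and x of green_a_mid in the frame of tray_green between -0.03 and 0.03 m and y of green_a_mid in the frame of tray_green between -0.03 and 0.03 m and z of green_a_mid in the frame of tray_green between 0.043 and 0.052 m and angle between each of green_a_mid, amber_a_mid's own z axis and vertical below 0.1 rad and linear speed of each of red_a, blue_a, green_a, red_b, blue_b below 0.02 m/s and angular speed of each of red_a, blue_a, green_a, red_b, blue_b below 0.2 rad/s and distance of amber_a_mid from where it was at the start of the episode below 0.02 m); the robot touches nothing.
It fails at once if a bottle or the amber jar is knocked over (tilts more than 0.8 rad) (angle between any of red_a_mid, blue_a_mid, green_a_mid, red_b_mid, blue_b_mid, amber_a_mid's own z axis and vertical above 0.8 rad).
It fails at once if a bottle is dropped or flung (it moves faster than 0.7 m/s within 20 mm of standing height) ((linear speed of red_a above 0.7 m/s and height (world z) of red_a_mid below 0.062 m) or (linear speed of blue_a above 0.7 m/s and height (world z) of blue_a_mid below 0.064 m) or (linear speed of green_a above 0.7 m/s and height (world z) of green_a_mid below 0.063 m) or (linear speed of red_b above 0.7 m/s and height (world z) of red_b_mid below 0.062 m) or (linear speed of blue_b above 0.7 m/s and height (world z) of blue_b_mid below 0.064 m)).
It fails at once if the amber jar is moved by more than 20 mm (distance of amber_a_mid from where it was at the start of the episode above 0.02 m).
It also fails if it takes over 131 s, if anything falls off the work surface, if the arm or the gripper's body presses on something with over 40 N, if the wrist force passes 120 N, or if a joint passes its speed limit or range.

## Robot

A 7-joint arm with a two-finger parallel gripper is mounted at the origin on the work surface. World frame = base frame: x ahead of the robot, y to its left, z up, the work surface at z = 0. Lengths are in m, angles in degrees, forces in N, time in s.
With the tool pointing down it reaches from about 0.425 to 0.875 m from the base axis. Payload 4.7 kg.
Tool frame: the origin (TCP) lies on the centre line of the jaws, within the pads' length; the fingertips stand 11 mm ahead of it and the grasp point (between the pads) lies 8 mm behind it (finger_overhang is the x of the fingertips in the tool frame, in m); x points along the fingers, z is the direction in which the jaws open and shut, and the axes are right-handed (so a half turn about x gives the same grasp; the last joint's range is limited). The gripper opens to 87 mm and grips with 3 to 60 N. Pads are 19 mm wide; open, the fingers measure 117 mm over their backs; the gripper's body (75 mm by 190 mm) begins 51 mm behind the grasp point.
Start: joints at [-71.156, 18.392, -4.016, 83.108, 1.295, 78.541, -3.26], TCP at [0.201, 0.618, 0.234] pointing down, gripper open.
Joint ranges: [-163.93, 163.93], [-17.29, 119.83], [-79.2, 71.16], [3.27, 140.29], [-89.18, 269.18], [5.43, 117.66], [-154.24, 154.24]. Speed limits (degrees/s): [147.25, 147.25, 180, 180, 180, 180, 180].

## Interface

Orientations are given as [roll, pitch, yaw] about the fixed x, y, z axes, in that order (R = Rz(yaw) Ry(pitch) Rx(roll)).
In Python, from cell import get_obs, read_camera, sign_off, cut_out, finger_overhang gives the robot as it stands.
- The arm moves only by the tool servo_tool, never from a script. Its argument "rows" is one flat list of numbers, 5 for each row, row after row: the shift along the world's x, y, z in mm, then the turn about the world's z in degrees, then the closure, from 0 (fully open) to 1 (shut). A call has 1 to 10 rows; each row is the pose to reach, as a shift and turn from the pose commanded when the call began; what a row does not reach only later rows make up. A row lasts 1/12 s, in which the tool goes at most 41.7 mm and 7.16 degrees, less where a joint would pass 70% of its speed; a pose out of reach is approached as far as the arm can. A call with a gripper value outside its range is refused whole. The fingers move at their own pace and stop on an object; "force" is the grip in N (left out, the last holds). Time passes only in rows, so rows that repeat a pose let the fingers close. It gives the time, the measured TCP pose, the force and the opening at its end, in the units of the state.
- get_obs(): the state, without advancing time (a new reading comes with each control period).
- read_camera(name): name is "scene" or "top" or "wrist"; returns a dict with "frame" (420x560x3 uint8, blue, green, red), "range_z" (420x560 float32, m along the optical axis (not along the pixel's ray), 0 where there is no reading), "intrinsics" (3x3 intrinsics, pixels), "cam_to_world" (4x4, takes a point from camera to world coordinates); the wrist camera has in their place "tool_from_camera" (4x4, takes a point from camera to tool coordinates, whose origin is the TCP and whose axes are the tool frame's). Camera axes: x right, y down, z forward; pixel columns grow to the right and rows downward; lengths in m; the calibration is good to about 2 mm. The wrist camera is an equidistant fisheye: a pixel r from the principal point sees the ray r / f radians off the axis. A picture is of the moment at which its call begins: read the wrist's pose just before it.
- sign_off(): hands the job in, once; it reports no verdict.
Trained networks look in a picture, given as the dict that the camera call returned (one of the last four; its "shot" number tells which), for a name from the list of things; names that differ only in an ending like _2 or _b are one class to them, and where a whole thing is asked for, a point or a joint stands for the part that bears it (a point fixed in the world has none). Each returns a list of dicts, best first, with "score" (0 to 1); they miss things now and then, are a little off and sometimes report something else, mostly with a low value. They report only what shows in the picture. A call takes as long as a camera call. They do not tell look-alikes from the thing itself.
- cut_out(name, picture): "pixels" (420x560 bool, what is visible of it) and "extent" ([centre column, centre row, width, height] in pixels, round what is visible of it).
The state is a dict: "time_s": time; "qpos": joint angles; "joint_velocities": joint speeds; "effort": joint torques, N m; "tool_pos": TCP position; "tool_rot": TCP orientation; "force": force on the tool from outside, world axes, zero at the start; "wrist_torque": the same for the moment, N m; "grip_width": finger opening in m.
Only numpy, scipy, OpenCV 4.12 (cv2) and the standard library are available. Lean on these libraries where they do the work, as an engineer would, in place of code of your own. Each camera call takes 0.05 s, during which the arm holds its last target.

## Working session

There is one attempt and no reset: what is moved stays moved. The work goes in short steps, Python scripts to look and compute and a tool call to move; the robot and the scene stay as the last step left them, time stands still between calls to the robot, and variables do not carry over. Pictures are saved under pics/ and viewed, and the job is handed in when it is done.

Besides the shell and the picture viewer there is one more tool, called in YAML: its name, and indented under it one key for each argument. servo_tool: Moves the arm, as the interface text tells. Its arguments: {"type":"object","properties":{"rows":{"type":"array"},"force":{"type":"number"}},"required":["rows"]}

```bash
mkdir -p pics
cat > h.py <<'E'
import numpy as np, cv2
from cell import *
E
python3 - <<'E'
from h import *
print(get_obs())
for n in ["scene","top"]:
    d=read_camera(n); cv2.imwrite(f"pics/{n}0.png",d["frame"]); print(n,d["intrinsics"],d["cam_to_world"],d["shot"])
    np.savez(f"/tmp/{n}0.npz",f=d["frame"],z=d["range_z"],K=d["intrinsics"],T=d["cam_to_world"])
E
```

```text
{'time_s': 0.0, 'qpos': array([-71.15531097,  18.43752078,  -4.01597572,  83.17437179,
         1.29409434,  78.53995745,  -3.26048696]), 'joint_velocities': array([-0.00213083, -0.07823115,  0.00431166, -0.04301626, -0.01605116,
       -0.02818357,  0.00408482]), 'effort': array([-4.90107723e-04, -4.91303194e+01, -4.04242957e-01, -3.12530065e+01,
       -6.38939836e-02,  4.38399380e-02,  1.76873218e-04]), 'tool_pos': array([0.20113333, 0.61754701, 0.23248363]), 'tool_rot': array([-177.48501459,   89.89323992, -105.52021199]), 'force': array([ 0.29232322, -0.17791899, -0.10708747]), 'wrist_torque': array([-0.04157345,  0.0185426 , -0.00601003]), 'grip_width': 0.0869482694069453}
scene [[441.05130595   0.         276.23914373]
 [  0.         441.05130595 211.3890143 ]
 [  0.           0.           1.        ]] [[ 7.48823634e-01  5.03437511e-01 -4.31061292e-01  8.94452657e-01]
 [ 6.62769240e-01 -5.69113787e-01  4.86668708e-01 -4.30590667e-01]
 [-3.15641228e-04 -6.50123196e-01 -7.59828751e-01  7.75203620e-01]
 [ 0.00000000e+00  0.00000000e+00  0.00000000e+00  1.00000000e+00]] 1
top [[439.97143177   0.         287.01066575]
 [  0.         439.97143177 210.45005332]
 [  0.           0.           1.        ]] [[ 0.01683439 -0.98342078  0.18055519  0.3001542 ]
 [-0.99965172 -0.01288368  0.02303146  0.02230457]
 [-0.0203234  -0.18088003 -0.98329516  1.00148067]
 [ 0.          0.          0.          1.        ]] 2
```

View pics/scene0.png

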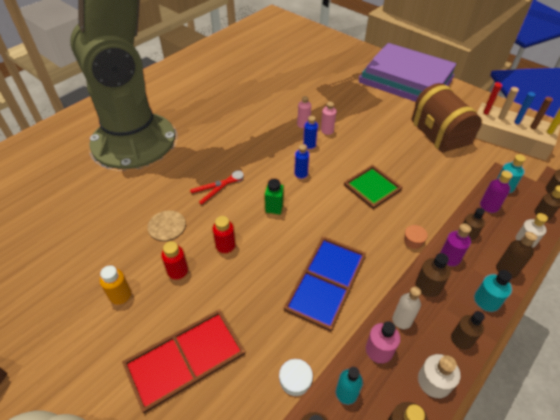

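View pics/top0.png

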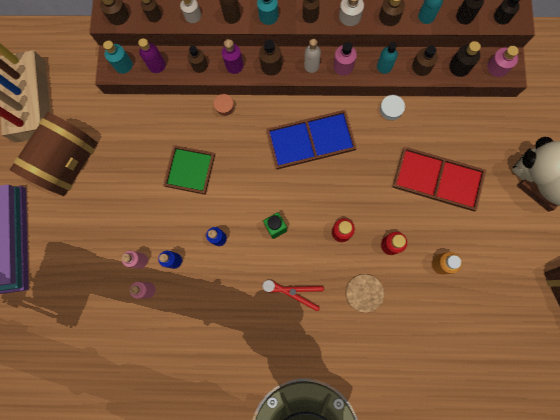

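```bash
cat >> h.py <<'E'
def cloud(d):
    K=d["intrinsics"];T=d["cam_to_world"];z=d["range_z"]
    v,u=np.indices(z.shape)
    p=np.stack([(u-K[0,2])/K[0,0]*z,(v-K[1,2])/K[1,1]*z,z],-1)
    return p@T[:3,:3].T+T[:3,3]
E
python3 - <<'E'
from h import *
for cam in ["top","scene"]:
    d=read_camera(cam);P=cloud(d); ok=d["range_z"]>0
    print(cam,"table z",np.median(P[280:330,380:480,2]) if cam=="top" else '')
    for n in ["red_a_mid","blue_a_mid","green_a_mid","amber_a_mid","tray_red","tray_blue","tray_green"]:
        for r in cut_out(n,d):
            if r["score"]<.2: continue
            m=r["pixels"]&ok; q=P[m]
            if len(q)<10: continue
            if n.startswith("tray"):
                rect=cv2.minAreaRect((q[:,:2]*1000).astype(np.float32))
                print(n,round(r["score"],2),np.round(r["extent"]),"rect",np.round(rect[0],1),np.round(rect[1],1),round(rect[2],1), "z",np.round(np.percentile(q[:,2],[5,50,95]),4))
            else:
                top=q[:,2].max(); t=q[q[:,2]>0.075]; b=q[(q[:,2]>.015)&(q[:,2]<.068)]
                e=cv2.minEnclosingCircle((t[:,:2]*1000).astype(np.float32)) if len(t)>4 else None
                rr=cv2.minAreaRect((q[q[:,2]>.015][:,:2]*1000).astype(np.float32))
                print(n,round(r["score"],2),np.round(r["extent"]),"top",round(top,4),len(t),"mean",np.round(t[:,:2].mean(0)*1000,1) if len(t) else None,"circ",e, "bgr",d["frame"][m].mean(0).round())
E
```

```text
top table z 0.0005013693177410294
red_a_mid 0.75 [342. 230.  15.  22.] top 0.0881 138 mean [434.6 -79. ] circ ((434.912353515625, -79.38037872314453), 13.66292667388916) bgr [ 48.  74. 153.]
green_a_mid 0.88 [275. 226.  23.  28.] top 0.092 160 mean [442.5  69.6] circ ((443.2004089355469, 70.12566375732422), 14.961321830749512) bgr [39. 74. 42.]
amber_a_mid 0.97 [445. 263.  29.  24.] top 0.0881 157 mean [ 365.8 -301.9] circ ((366.2351379394531, -303.1163635253906), 13.935401916503906) bgr [ 75. 110. 143.]
tray_red 0.93 [442. 179.  92.  68.] rect [ 565.2 -307.5] [202.2 108.5] 73.6 z [0.0024 0.0062 0.0154]
tray_blue 0.69 [311. 139.  87.  60.] rect [654.   -8.4] [101.7 193.4] 15.0 z [0.0029 0.0063 0.0155]
tray_green 0.6 [190. 169.  52.  50.] rect [576.8 275.3] [100.3  99.6] 79.7 z [0.0029 0.0064 0.0159]
scene table z 
red_a_mid 0.91 [226. 233.  25.  38.] top 0.0861 141 mean [438.4 -81.6] circ ((437.4914245605469, -79.23676300048828), 15.013442039489746) bgr [ 24.  49. 153.]
blue_a_mid 0.86 [304. 162.  14.  32.] top 0.0899 57 mean [421.1 195.9] circ ((419.5967712402344, 197.25242614746094), 10.719712257385254) bgr [116.  48.  38.]
green_a_mid 0.74 [276. 194.  20.  36.] top 0.089 144 mean [447.1  67.2] circ ((445.5338439941406, 69.61209869384766), 15.527100563049316) bgr [28. 84. 36.]
green_a_mid 0.29 [303. 162.  17.  37.] top 0.091 68 mean [420.4 197. ] circ ((419.5841064453125, 198.2064666748047), 10.916828155517578) bgr [113.  56.  55.]
amber_a_mid 0.75 [114. 285.  31.  38.] top 0.0876 184 mean [ 369.8 -304. ] circ ((367.6189880371094, -303.8998107910156), 14.221653938293457) bgr [ 52. 121. 166.]
tray_red 0.79 [184. 362. 121. 106.] rect [ 559.6 -304.5] [195.9 110. ] 73.3 z [0.0031 0.0058 0.0151]
tray_red 0.24 [372. 188.  58.  52.] rect [579.1 275.9] [105. 102.] 79.5 z [0.0025 0.0057 0.0146]
tray_green 0.61 [373. 186.  58.  43.] rect [573.9 275.8] [103.5 111.7] 79.8 z [0.0026 0.0057 0.0147]
```

Run:
```python
from h import *
for cam in ["top","scene"]:
    d=read_camera(cam);P=cloud(d); ok=d["range_z"]>0
    m=(ok&(P[...,2]>.074)&(P[...,2]<.1)&(P[...,0]>.2)&(P[...,0]<.72)&(abs(P[...,1])<.45)).astype(np.uint8)
    n,l,s,c=cv2.connectedComponentsWithStats(m)
    for i in range(1,n):
        if s[i,4]<30: continue
        q=P[l==i]; e=cv2.minEnclosingCircle((q[:,:2]*1000).astype(np.float32)); print(cam,c[i].round(),s[i,4],np.round(e[0],1),round(e[1],1),d["frame"][l==i].mean(0).round(),q[:,2].max().round(4))
    f=d["frame"].astype(int)
    for k,nm in enumerate(["blue","green","red"]):
        o=[j for j in range(3) if j!=k]
        mm=(ok&(f[...,k]>90)&(f[...,o[0]]<60)&(f[...,o[1]]<70)&(P[...,2]<.012)&(P[...,0]>.45)&(P[...,0]<.75)).astype(np.uint8)
        n,l,s,c=cv2.connectedComponentsWithStats(mm)
        for i in range(1,n):
            if s[i,4]<200: continue
            r=cv2.minAreaRect((P[l==i][:,:2]*1000).astype(np.float32)); print(cam,nm,np.round(r[0],1),np.round(r[1],1),round(r[2],1))
    # green body
    q=P[ok&(np.hypot(P[...,0]-.444,P[...,1]-.07)<.04)&(P[...,2]>.05)&(P[...,2]<.071)]
    r=cv2.minAreaRect((q[:,:2]*1000).astype(np.float32)); print("greenbody",np.round(r[0],1),np.round(r[1],1),round(r[2],1),len(q))
    cv2.imwrite(f"pics/z_{cam}.png",cv2.resize(d["frame"][200:260,240:310] if cam=="top" else d["frame"][170:220,245:305],None,fx=8,fy=8,interpolation=2))
```

```text
top [275. 222.] 159 [442.9  69.9] 14.8 [37. 41. 37.] 0.0912
top [345. 227.] 139 [435.1 -79.3] 13.7 [ 84. 150. 183.] 0.0878
top [213. 234.] 85 [415.2 199.6] 12.0 [100.  96. 114.] 0.0931
top [399. 241.] 147 [ 407.5 -190.5] 13.7 [ 83. 149. 181.] 0.0889
top [128. 258.] 98 [362.6 376.7] 11.7 [ 88. 105. 145.] 0.0937
top [165. 258.] 92 [363.7 298.5] 11.8 [ 96.  90. 106.] 0.0921
top [454. 262.] 162 [ 365.4 -303. ] 14.4 [175. 178. 179.] 0.0895
top [136. 290.] 97 [297.9 352.7] 11.9 [ 67.  78. 114.] 0.0929
top blue [668.5 -53.5] [87.4 87.7] 15.2
top blue [644.3  37.4] [86.8 87.3] 14.2
top green [579.1 278.3] [85.6 86.5] 79.9
top red [682.4 539.4] [97.5 22.1] 57.5
top red [ 576.9 -256.1] [96.1 91. ] 72.4
top red [ 548.5 -348.9] [89.9 92.4] 74.1
greenbody [442.9  69.9] [39.9 39.7] 30.3 188
scene [305. 100.] 58 [299.7 353.7] 12.0 [ 73.  99. 143.] 0.0895
scene [330. 106.] 58 [365.1 377.1] 11.1 [ 86. 113. 159.] 0.0893
scene [311. 120.] 60 [366.8 298.6] 11.4 [ 95. 103. 131.] 0.0894
scene [302. 149.] 72 [419.7 198.4] 11.5 [ 98. 101. 126.] 0.0897
scene [274. 184.] 146 [445.6  70. ] 16.0 [35. 47. 48.] 0.089
scene [222. 222.] 148 [436.7 -80. ] 14.0 [ 68. 158. 198.] 0.0874
scene [171. 249.] 170 [ 409. -191.] 14.2 [ 67. 156. 197.] 0.0868
scene [109. 273.] 193 [ 367.5 -303.1] 14.5 [191. 204. 206.] 0.0876
scene blue [ 506. 2040.] [111.6 443. ] 0.0
scene blue [ 667.3 1493.1] [298.1 324.1] 43.7
scene green [575.8 281.6] [82.5 83.9] 79.4
scene red [ 575.  -259.8] [90.  90.4] 73.9
scene red [ 549.3 -349.3] [90.9 89.7] 73.9
greenbody [445.6  68.6] [39.8 40.7] 29.7 216
```

View pics/z_top.png

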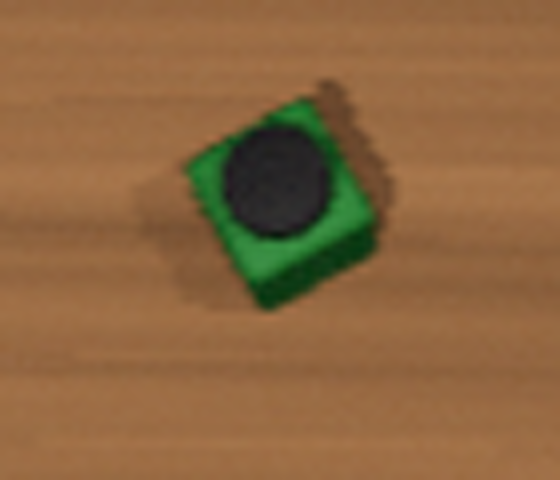

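Run:
```python
from h import *
from scipy.spatial.transform import Rotation as R
o=get_obs();M=R.from_euler('xyz',o["tool_rot"],degrees=True).as_matrix();print(M.round(3),"jaw angle",np.degrees(np.arctan2(M[1,2],M[0,2])))
d=read_camera("top");P=cloud(d);q=P[(P[...,0]>.70)&(P[...,0]<.85)&(abs(P[...,1])<.2)]
for a in np.arange(.70,.85,.01):
    s=q[(q[:,0]>=a)&(q[:,0]<a+.01)]; print(round(a,2),s[:,2].max().round(3) if len(s) else None)
d=read_camera("wrist");cv2.imwrite("pics/w0.png",d["frame"]);print(d["tool_from_camera"].round(3))
```

```text
[[ 0.    -0.951  0.31 ]
 [ 0.     0.31   0.951]
 [-1.    -0.     0.   ]] jaw angle 71.96706287997338
0.7 0.024
0.71 0.033
0.72 0.034
0.73 0.035
0.74 0.035
0.75 0.033
0.76 0.055
0.77 0.056
0.78 0.058
0.79 0.115
0.8 0.143
0.81 0.154
0.82 0.152
0.83 0.132
0.84 0.107
0.85 None
[[ 0.    -0.245  0.97  -0.151]
 [-0.    -0.97  -0.245  0.066]
 [ 1.    -0.    -0.    -0.001]
 [ 0.     0.     0.     1.   ]]
```

View pics/w0.png

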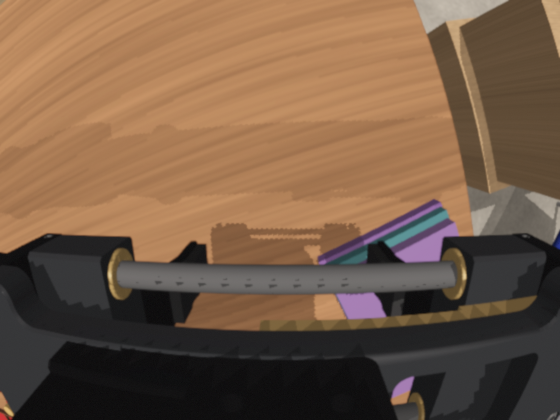

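servo_tool:
  rows: [164,-319,-34,-42,0.2,164,-319,-34,-42,0.2,164,-319,-34,-42,0.2,164,-319,-34,-42,0.2,164,-319,-34,-42,0.2,164,-319,-34,-42,0.2,164,-319,-34,-42,0.2,164,-319,-34,-42,0.2,164,-319,-34,-42,0.2,164,-319,-34,-42,0.2]
  force: 12

```text
time_s: 1.93
tool_pos: [0.3686, 0.2927, 0.1994]
tool_rot: [-95.3, 89.9, -65.9]
force: [-0.1, 0.0, 0.2]
grip_width: 0.0696
```

servo_tool:
  rows: [0,0,0,0,0.2,0,0,0,0,0.2,0,0,0,0,0.2]

```text
time_s: 2.18
tool_pos: [0.3645, 0.3005, 0.1998]
tool_rot: [42.9, 90.0, 73.0]
force: [0.4, 0.0, 0.1]
grip_width: 0.0693
```

```bash
cat >> h.py <<'E'
from scipy.spatial.transform import Rotation as R
def st():
    o=get_obs();M=R.from_euler('xyz',o["tool_rot"],degrees=True).as_matrix()
    print("t",round(o["time_s"],2),"tcp",(o["tool_pos"]*1000).round(1),"jaw",np.degrees(np.arctan2(M[1,2],M[0,2])).round(1),"grip",round(o["grip_width"]*1000,1),"F",o["force"].round(1))
def pics(*names):
    for s in names:
        c=s.split("_")[0]; d=read_camera(c); cv2.imwrite(f"pics/{s}.png",d["frame"])
E
python3 -c "
from h import *
st();pics('wrist_1','scene_1')"
```

```text
t 2.18 tcp [364.5 300.5 199.8] jaw 30.1 grip 69.3 F [0.4 0.  0.1]
```

View pics/wrist_1.png

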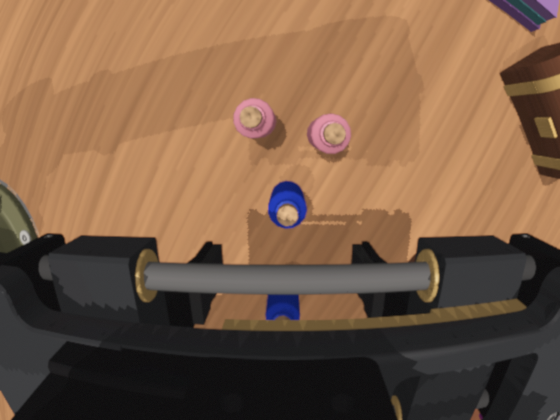

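View pics/scene_1.png

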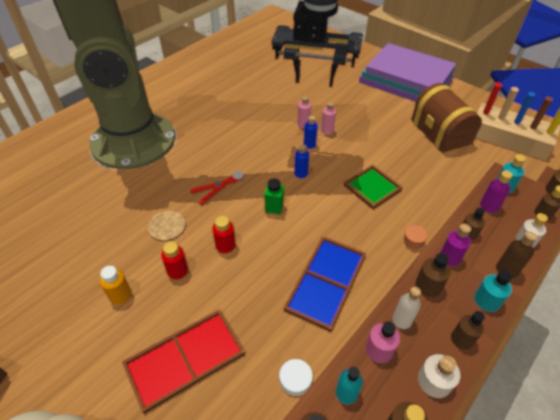

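servo_tool:
  rows: [0,-1,-30,0,0.2,0,-1,-60,0,0.2,0,-1,-90,0,0.2,0,-1,-110,0,0.2,0,-1,-130,0,0.2,0,-1,-145,0,0.2,0,-1,-155,0,0.2,0,-1,-161,0,0.2,0,-1,-161,0,0.2,0,-1,-161,0,0.2]

```text
time_s: 3.12
tool_pos: [0.3655, 0.2986, 0.039]
tool_rot: [5.8, 90.0, 35.8]
force: [0.3, -0.2, 0.2]
grip_width: 0.0696
```

servo_tool:
  rows: [0,0,0,0,0.35,0,0,0,0,0.5,0,0,0,0,0.6,0,0,0,0,0.7,0,0,0,0,0.8,0,0,0,0,0.8,0,0,0,0,0.8,0,0,0,0,0.8]
  force: 12

```text
time_s: 3.78
tool_pos: [0.3655, 0.2982, 0.0388]
tool_rot: [4.9, 90.0, 34.8]
force: [-0.5, -0.8, 0.7]
grip_width: 0.0354
```

servo_tool:
  rows: [0,0,5,0,0.8,0,0,20,0,0.8,0,0,50,0,0.8,0,0,80,0,0.8,0,0,110,0,0.8,0,0,130,0,0.8,0,0,140,0,0.8,0,0,140,0,0.8]

```text
time_s: 4.45
tool_pos: [0.3663, 0.299, 0.1809]
tool_rot: [17.6, 89.7, 47.5]
force: [0.4, 1.4, -0.6]
grip_width: 0.0353
```

servo_tool:
  rows: [10,-12,0,0,0.8,35,-40,0,0,0.8,60,-69,0,0,0.8,85,-98,0,0,0.8,110,-127,0,0,0.8,135,-156,0,0,0.8,160,-185,0,0,0.8,185,-214,0,0,0.8,210,-243,0,0,0.8,235,-272,0,0,0.8]

```text
time_s: 5.28
tool_pos: [0.6, 0.0245, 0.1762]
tool_rot: [164.7, 89.8, -165.4]
force: [0.5, -0.4, -0.7]
grip_width: 0.0357
```

servo_tool:
  rows: [25,-29,0,0,0.8,45,-54,0,0,0.8,60,-72,0,0,0.8,68,-80,0,0,0.8,68,-80,0,0,0.8,68,-80,0,0,0.8]

```text
time_s: 5.78
tool_pos: [0.6672, -0.0534, 0.1767]
tool_rot: [142.5, 89.8, 172.4]
force: [-0.6, 1.4, -1.6]
grip_width: 0.0355
```

servo_tool:
  rows: [0,0,-20,0,0.8,0,0,-50,0,0.8,0,0,-80,0,0.8,0,0,-105,0,0.8,0,0,-120,0,0.8,0,0,-128,0,0.8,0,0,-132,0,0.8,0,0,-134,0,0.8,0,0,-135,0,0.8,0,0,-135,0,0.8]

```text
time_s: 6.62
tool_pos: [0.6692, -0.054, 0.045]
tool_rot: [-27.4, 89.9, 2.6]
force: [-0.5, -0.2, -1.2]
grip_width: 0.0354
```

```bash
python3 -c "
from h import *
st();pics('scene_2')"
```

```text
t 6.62 tcp [669.2 -54.   45. ] jaw 30.0 grip 35.4 F [-0.5 -0.2 -1.2]
```

View pics/scene_2.png

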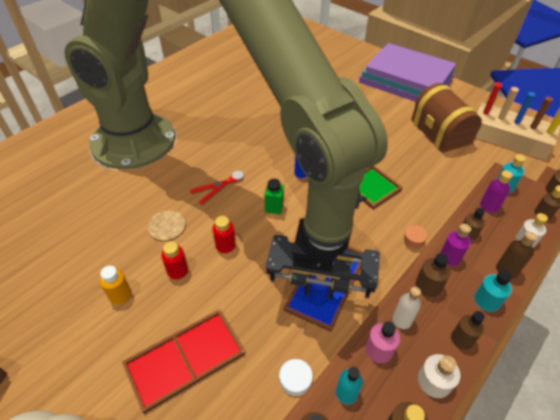

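servo_tool:
  rows: [0,0,-1,0,0.8,0,0,-1,0,0.8,0,0,-1,0,0.8]

```text
time_s: 6.92
tool_pos: [0.6693, -0.0541, 0.0439]
tool_rot: [-29.4, 89.9, 0.6]
force: [1.0, -0.0, 2.8]
grip_width: 0.0351
```

servo_tool:
  rows: [0,0,0,0,0.55,0,0,0,0,0.5,0,0,0,0,0.4,0,0,0,0,0.3,0,0,0,0,0.2,0,0,0,0,0.2,0,0,0,0,0.2]

```text
time_s: 7.5
tool_pos: [0.6682, -0.0539, 0.0424]
tool_rot: [164.0, 90.0, -166.1]
force: [0.6, -0.7, -0.1]
grip_width: 0.0667
```

servo_tool:
  rows: [0,0,10,0,0.2,0,0,30,0,0.2,0,0,60,0,0.2,0,0,90,0,0.2,0,0,110,0,0.2,-25,29,120,0,0.2,-50,58,120,0,0.2,-75,87,120,0,0.2,-100,116,120,0,0.2,-125,145,120,0,0.2]

```text
time_s: 8.33
tool_pos: [0.5422, 0.092, 0.1635]
tool_rot: [-5.8, 89.9, 24.2]
force: [0.1, 0.3, -0.4]
grip_width: 0.0696
```

```bash
python3 -c "
from h import *
st();pics('scene_3')"
```

```text
t 8.33 tcp [542.2  92.  163.5] jaw 29.9 grip 69.6 F [ 0.1  0.3 -0.4]
```

View pics/scene_3.png

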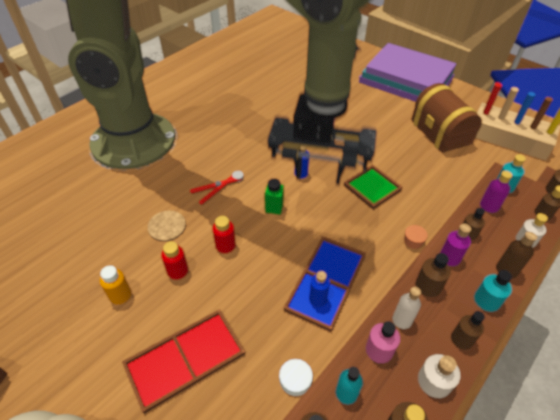

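servo_tool:
  rows: [-30,26,0,0,0.2,-60,51,0,0,0.2,-90,76,0,0,0.2,-115,98,0,0,0.2,-126,107,0,0,0.2,-126,107,-10,0,0.2,-126,107,-20,0,0.2]

```text
time_s: 8.97
tool_pos: [0.4179, 0.1986, 0.1432]
tool_rot: [4.0, 89.8, 34.0]
force: [0.0, -0.0, -0.1]
grip_width: 0.0696
```

servo_tool:
  rows: [0,0,-20,0,0.2,0,0,-40,0,0.2,0,0,-60,0,0.2,0,0,-80,0,0.2,0,0,-95,0,0.2,0,0,-104,0,0.2,0,0,-104,0,0.2,0,0,-104,0,0.2]

```text
time_s: 9.63
tool_pos: [0.4178, 0.197, 0.0383]
tool_rot: [-135.0, 89.9, -105.1]
force: [-0.0, -0.8, -0.5]
grip_width: 0.07
```

servo_tool:
  rows: [0,0,0,0,0.35,0,0,0,0,0.5,0,0,0,0,0.6,0,0,0,0,0.7,0,0,0,0,0.8,0,0,0,0,0.8,0,0,0,0,0.8,0,0,0,0,0.8]

```text
time_s: 10.3
tool_pos: [0.4175, 0.1983, 0.0389]
tool_rot: [7.0, 90.0, 37.0]
force: [-0.1, -0.1, 2.5]
grip_width: 0.0356
```

servo_tool:
  rows: [0,0,5,0,0.8,0,0,20,0,0.8,0,0,50,0,0.8,0,0,80,0,0.8,0,0,110,0,0.8,0,0,130,0,0.8,0,0,140,0,0.8,10,-7,140,0,0.8,35,-25,140,0,0.8,65,-46,140,0,0.8]

```text
time_s: 11.13
tool_pos: [0.4813, 0.1532, 0.1782]
tool_rot: [114.7, 89.9, 144.9]
force: [1.2, 0.3, -1.1]
grip_width: 0.0353
```

servo_tool:
  rows: [30,-21,0,0,0.8,60,-43,0,0,0.8,90,-64,0,0,0.8,120,-86,0,0,0.8,145,-103,0,0,0.8,157,-112,0,0,0.8,162,-115,0,0,0.8,162,-115,-10,0,0.8,162,-115,-30,0,0.8,162,-115,-50,0,0.8]

```text
time_s: 11.97
tool_pos: [0.6433, 0.0389, 0.1275]
tool_rot: [73.8, 89.9, 103.9]
force: [0.2, -0.0, -1.2]
grip_width: 0.0353
```

servo_tool:
  rows: [0,0,-20,0,0.8,0,0,-40,0,0.8,0,0,-60,0,0.8,0,0,-73,0,0.8,0,0,-80,0,0.8,0,0,-83,0,0.8,0,0,-85,0,0.8,0,0,-86,0,0.8,0,0,-86,0,0.8]

```text
time_s: 12.72
tool_pos: [0.6451, 0.0374, 0.0439]
tool_rot: [-10.8, 89.9, 19.2]
force: [-0.7, 0.8, 2.4]
grip_width: 0.0355
```

servo_tool:
  rows: [0,0,0,0,0.55,0,0,0,0,0.5,0,0,0,0,0.4,0,0,0,0,0.3,0,0,0,0,0.2,0,0,0,0,0.2,0,0,0,0,0.2]

```text
time_s: 13.3
tool_pos: [0.6443, 0.037, 0.0425]
tool_rot: [-61.5, 90.0, -31.6]
force: [0.6, 0.4, 0.7]
grip_width: 0.0663
```

servo_tool:
  rows: [0,0,10,0,0.2,0,0,30,0,0.2,0,0,60,0,0.2,0,0,90,0,0.2,0,0,110,0,0.2,-30,5,120,0,0.2,-65,10,120,0,0.2,-100,16,120,0,0.2,-135,22,120,0,0.2,-165,26,120,0,0.2]

```text
time_s: 14.13
tool_pos: [0.4772, 0.0634, 0.163]
tool_rot: [58.4, 90.0, 88.4]
force: [0.3, 1.4, 0.7]
grip_width: 0.0698
```

servo_tool:
  rows: [-20,4,0,0,0.15,-33,6,0,0,0.15,-35,6,0,0,0.15,-35,6,-10,0,0.15]

```text
time_s: 14.47
tool_pos: [0.4457, 0.0696, 0.1547]
tool_rot: [1.2, 89.7, 31.2]
force: [0.9, 0.7, 0.0]
grip_width: 0.0739
```

```bash
python3 -c "
from h import *
st();pics('scene_4','wrist_4')"
```

```text
t 14.47 tcp [445.7  69.6 154.7] jaw 30.0 grip 73.9 F [0.9 0.7 0. ]
```

View pics/scene_4.png

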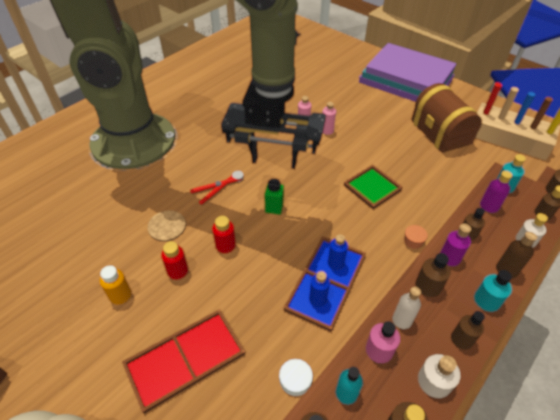

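View pics/wrist_4.png

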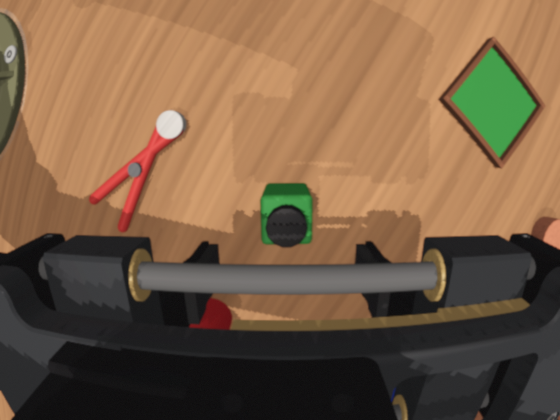

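servo_tool:
  rows: [0,0,-20,0,0.15,0,0,-45,0,0.15,0,0,-70,0,0.15,0,0,-90,0,0.15,0,0,-105,0,0.15,0,0,-114,0,0.15,0,0,-114,0,0.15,0,0,-114,0,0.15]

```text
time_s: 15.23
tool_pos: [0.4447, 0.0685, 0.0384]
tool_rot: [-139.9, 89.9, -110.0]
force: [-1.0, 0.3, -0.4]
grip_width: 0.0739
```

servo_tool:
  rows: [0,0,0,0,0.3,0,0,0,0,0.4,0,0,0,0,0.5,0,0,0,0,0.6,0,0,0,0,0.7,0,0,0,0,0.8,0,0,0,0,0.8,0,0,0,0,0.8]
  force: 15

```text
time_s: 15.9
tool_pos: [0.4444, 0.0692, 0.0388]
tool_rot: [11.7, 90.0, 41.7]
force: [-1.0, 0.1, 2.2]
grip_width: 0.04
```

servo_tool:
  rows: [0,0,5,0,0.8,0,0,20,0,0.8,0,0,50,0,0.8,0,0,80,0,0.8,0,0,110,0,0.8,0,0,130,0,0.8,0,0,140,0,0.8,5,8,140,0,0.8,18,28,140,0,0.8,34,54,140,0,0.8]

```text
time_s: 16.73
tool_pos: [0.4778, 0.1223, 0.1772]
tool_rot: [155.5, 89.9, -174.7]
force: [1.2, -0.1, -1.1]
grip_width: 0.0403
```

servo_tool:
  rows: [18,28,0,0,0.8,36,56,0,0,0.8,54,84,0,0,0.8,72,112,0,0,0.8,87,136,0,0,0.8,95,149,0,0,0.8,98,154,0,0,0.8,98,154,-10,0,0.8,98,154,-30,0,0.8,98,154,-50,0,0.8]

```text
time_s: 17.57
tool_pos: [0.576, 0.2753, 0.1269]
tool_rot: [-139.4, 89.9, -109.5]
force: [-0.1, -0.4, -2.0]
grip_width: 0.0401
```

servo_tool:
  rows: [0,0,-20,0,0.8,0,0,-40,0,0.8,0,0,-60,0,0.8,0,0,-73,0,0.8,0,0,-80,0,0.8,0,0,-83,0,0.8,0,0,-85,0,0.8,0,0,-86,0,0.8,0,0,-86,0,0.8]

```text
time_s: 18.32
tool_pos: [0.5772, 0.2771, 0.0439]
tool_rot: [-4.0, 89.9, 25.9]
force: [-1.4, -1.4, 0.8]
grip_width: 0.0397
```

servo_tool:
  rows: [0,0,-1,0,0.8,0,0,-1,0,0.5,0,0,-1,0,0.45,0,0,-1,0,0.35,0,0,-1,0,0.25,0,0,-1,0,0.15,0,0,-1,0,0.15,0,0,-1,0,0.15]

```text
time_s: 18.98
tool_pos: [0.5762, 0.2771, 0.0415]
tool_rot: [-52.4, 90.0, -22.4]
force: [0.2, 0.0, 0.3]
grip_width: 0.0707
```

servo_tool:
  rows: [0,0,10,0,0.15,0,0,30,0,0.15,0,0,60,0,0.15,0,0,90,0,0.15,0,0,110,0,0.15,-11,-28,121,0,0.15,-24,-61,121,0,0.15,-37,-94,121,0,0.15,-50,-127,121,0,0.15,-63,-160,121,0,0.15]

```text
time_s: 19.82
tool_pos: [0.5128, 0.1156, 0.1634]
tool_rot: [1.9, 89.9, 31.8]
force: [1.1, -0.1, 0.7]
grip_width: 0.0738
```

servo_tool:
  rows: [-13,-33,0,0,0.15,-26,-66,0,0,0.15,-39,-99,0,0,0.15,-52,-132,0,0,0.15,-65,-165,0,0,0.15,-74,-188,0,0,0.15,-77,-197,0,0,0.15,-77,-197,-10,0,0.15]

```text
time_s: 20.48
tool_pos: [0.4374, -0.0821, 0.1545]
tool_rot: [-11.0, 89.7, 18.7]
force: [0.9, 0.8, 0.1]
grip_width: 0.0739
```

```bash
python3 -c "
from h import *
st();pics('scene_5')"
```

```text
t 20.48 tcp [437.4 -82.1 154.5] jaw 29.7 grip 73.9 F [0.9 0.8 0.1]
```

View pics/scene_5.png

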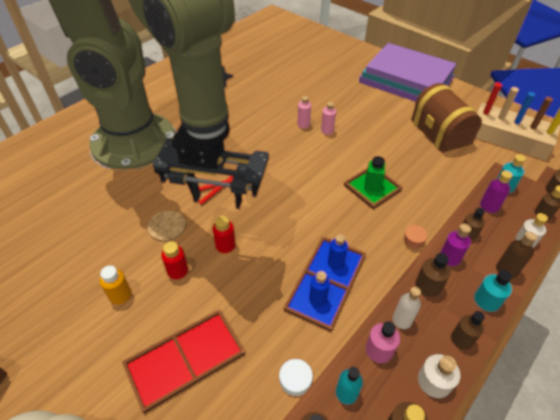

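servo_tool:
  rows: [0,0,-20,0,0.1,0,0,-45,0,0.1,0,0,-70,0,0.1,0,0,-90,0,0.1,0,0,-105,0,0.1,0,0,-114,0,0.1,0,0,-114,0,0.1,0,0,-114,0,0.1]

```text
time_s: 21.2
tool_pos: [0.4364, -0.0791, 0.0383]
tool_rot: [-175.3, 89.9, -145.3]
force: [0.8, -0.8, 0.1]
grip_width: 0.0784
```

servo_tool:
  rows: [0,0,0,0,0.25,0,0,0,0,0.35,0,0,0,0,0.45,0,0,0,0,0.55,0,0,0,0,0.65,0,0,0,0,0.7,0,0,0,0,0.7,0,0,0,0,0.7]

```text
time_s: 21.87
tool_pos: [0.4365, -0.0799, 0.0388]
tool_rot: [-1.3, 90.0, 28.7]
force: [-1.1, -0.7, 2.0]
grip_width: 0.045
```

servo_tool:
  rows: [0,0,5,0,0.7,0,0,20,0,0.7,0,0,50,0,0.7,0,0,80,0,0.7,0,0,110,0,0.7,0,0,130,0,0.7,0,0,140,0,0.7,6,-8,140,0,0.7,18,-23,140,0,0.7,35,-45,140,0,0.7]

```text
time_s: 22.7
tool_pos: [0.4707, -0.1234, 0.178]
tool_rot: [79.7, 89.8, 109.9]
force: [-0.0, 0.0, -2.3]
grip_width: 0.0448
```

servo_tool:
  rows: [18,-23,0,0,0.7,36,-46,0,0,0.7,54,-69,0,0,0.7,72,-92,0,0,0.7,90,-115,0,0,0.7,100,-128,0,0,0.7,104,-133,0,0,0.7,104,-133,-10,0,0.7,104,-133,-30,0,0.7,104,-133,-50,0,0.7]

```text
time_s: 23.53
tool_pos: [0.5748, -0.2567, 0.1274]
tool_rot: [54.4, 89.9, 84.4]
force: [0.0, -0.8, -1.5]
grip_width: 0.0451
```

servo_tool:
  rows: [0,0,-20,0,0.7,0,0,-40,0,0.7,0,0,-60,0,0.7,0,0,-73,0,0.7,0,0,-80,0,0.7,0,0,-83,0,0.7,0,0,-85,0,0.7,0,0,-86,0,0.7,0,0,-86,0,0.7]

```text
time_s: 24.28
tool_pos: [0.576, -0.2581, 0.0439]
tool_rot: [-33.4, 89.9, -3.5]
force: [-0.3, 0.8, 1.2]
grip_width: 0.0453
```

servo_tool:
  rows: [0,0,-1,0,0.7,0,0,-1,0,0.45,0,0,-1,0,0.4,0,0,-1,0,0.3,0,0,-1,0,0.2,0,0,-1,0,0.1,0,0,-1,0,0.1,0,0,-1,0,0.1]

```text
time_s: 24.95
tool_pos: [0.5753, -0.2579, 0.0415]
tool_rot: [-169.6, 90.0, -139.6]
force: [0.2, 0.3, 0.6]
grip_width: 0.075
```

servo_tool:
  rows: [0,0,10,0,0.1,0,0,30,0,0.1,0,0,60,0,0.1,0,0,90,0,0.1,0,0,110,0,0.1,-25,10,121,0,0.1,-58,23,121,0,0.1,-91,36,121,0,0.1,-124,49,121,0,0.1,-150,59,121,0,0.1]

```text
time_s: 25.78
tool_pos: [0.4228, -0.1986, 0.1622]
tool_rot: [110.6, 89.9, 140.5]
force: [-0.9, 0.5, 0.0]
grip_width: 0.0781
```

servo_tool:
  rows: [-15,6,0,0,0.1,-18,7,0,0,0.1,-18,7,-5,0,0.1,-18,7,-10,0,0.1]

```text
time_s: 26.12
tool_pos: [0.4086, -0.1924, 0.1532]
tool_rot: [-30.5, 89.8, -0.5]
force: [-0.1, -0.5, 0.2]
grip_width: 0.0779
```

```bash
python3 -c "
from h import *
st();pics('scene_6','wrist_6')"
```

```text
t 26.12 tcp [ 408.6 -192.4  153.2] jaw 30.0 grip 77.9 F [-0.1 -0.5  0.2]
```

View pics/scene_6.png

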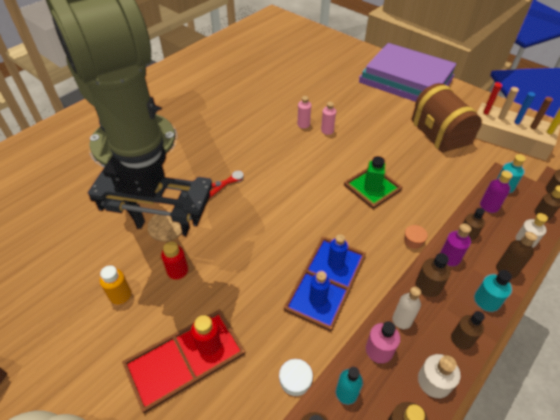

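View pics/wrist_6.png

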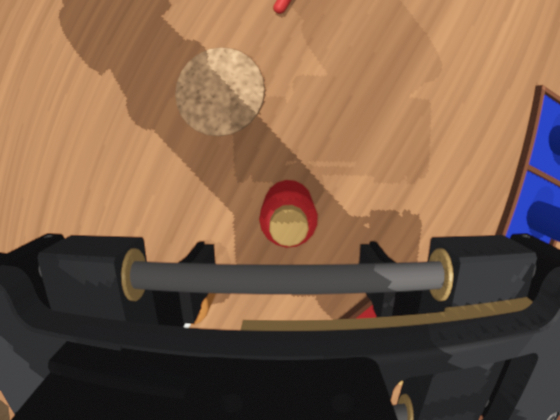

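servo_tool:
  rows: [0,0,-20,0,0.1,0,0,-45,0,0.1,0,0,-70,0,0.1,0,0,-90,0,0.1,0,0,-105,0,0.1,0,0,-114,0,0.1,0,0,-114,0,0.1,0,0,-114,0,0.1]

```text
time_s: 26.88
tool_pos: [0.4071, -0.1929, 0.0381]
tool_rot: [-164.8, 89.8, -134.9]
force: [0.4, -0.4, 0.2]
grip_width: 0.0781
```

servo_tool:
  rows: [0,0,0,0,0.25,0,0,0,0,0.35,0,0,0,0,0.45,0,0,0,0,0.55,0,0,0,0,0.65,0,0,0,0,0.7,0,0,0,0,0.7,0,0,0,0,0.7]

```text
time_s: 27.55
tool_pos: [0.4077, -0.1918, 0.0389]
tool_rot: [-14.6, 89.9, 15.4]
force: [0.1, 0.3, 3.1]
grip_width: 0.0455
```

servo_tool:
  rows: [0,0,5,0,0.7,0,0,20,0,0.7,0,0,50,0,0.7,0,0,80,0,0.7,0,0,110,0,0.7,0,0,130,0,0.7,0,0,140,0,0.7,6,-7,140,0,0.7,18,-20,140,0,0.7,35,-39,140,0,0.7]

```text
time_s: 28.38
tool_pos: [0.4416, -0.2297, 0.178]
tool_rot: [59.8, 89.8, 89.9]
force: [0.4, -0.1, -2.6]
grip_width: 0.0454
```

servo_tool:
  rows: [18,-20,0,0,0.7,36,-40,0,0,0.7,54,-60,0,0,0.7,72,-80,0,0,0.7,90,-100,0,0,0.7,102,-114,0,0,0.7,106,-118,0,0,0.7,106,-118,-10,0,0.7,106,-118,-30,0,0.7,106,-118,-50,0,0.7]

```text
time_s: 29.22
tool_pos: [0.5475, -0.348, 0.1274]
tool_rot: [70.5, 89.9, 100.5]
force: [-0.5, 0.1, -1.9]
grip_width: 0.0453
```

servo_tool:
  rows: [0,0,-20,0,0.7,0,0,-40,0,0.7,0,0,-60,0,0.7,0,0,-73,0,0.7,0,0,-80,0,0.7,0,0,-83,0,0.7,0,0,-85,0,0.7,0,0,-86,0,0.7,0,0,-86,0,0.7]

```text
time_s: 29.97
tool_pos: [0.5488, -0.3493, 0.044]
tool_rot: [-45.9, 89.9, -16.0]
force: [-1.2, 1.4, 1.1]
grip_width: 0.0452
```

Release, rise and withdraw for the final check.

servo_tool:
  rows: [0,0,-1,0,0.7,0,0,-1,0,0.45,0,0,-1,0,0.4,0,0,-1,0,0.3,0,0,-1,0,0.2,0,0,-1,0,0.1,0,0,-1,0,0.1,0,0,-1,0,0.1]

```text
time_s: 30.63
tool_pos: [0.5483, -0.3489, 0.0415]
tool_rot: [-111.3, 90.0, -81.4]
force: [-0.0, 0.8, -0.0]
grip_width: 0.0749
```

servo_tool:
  rows: [0,0,10,0,0.1,0,0,30,0,0.1,0,0,60,0,0.1,0,0,90,0,0.1,0,0,120,0,0.1,0,0,150,0,0.1,-20,30,180,0,0.1,-40,60,190,0,0.1,-60,90,190,0,0.1,-70,125,190,0,0.1]

```text
time_s: 31.47
tool_pos: [0.476, -0.2256, 0.2322]
tool_rot: [-69.8, 90.0, -40.1]
force: [-0.0, 1.4, 2.0]
grip_width: 0.0787
```

servo_tool:
  rows: [-5,35,0,0,0.1,-10,70,0,0,0.1,-15,105,0,0,0.1,-20,140,0,0,0.1,-20,175,0,0,0.1,-20,200,0,0,0.1,-20,210,0,0,0.1,-20,210,0,0,0.1,-20,210,0,0,0.1]

```text
time_s: 32.22
tool_pos: [0.4584, -0.0153, 0.2318]
tool_rot: [-93.8, 90.0, -63.9]
force: [-0.4, -1.0, -0.3]
grip_width: 0.0784
```

```bash
cat > chk.py <<'E'
from h import *
st()
bays={"red":[(576,-258),(549,-349)],"blue":[(668.5,-53.5),(644,37.5)],"green":[(577,278)]}
for cam in ["top","scene"]:
    d=read_camera(cam);P=cloud(d);cv2.imwrite(f"pics/fin_{cam}.png",d["frame"])
    ok=d["range_z"]>0
    m=(ok&(P[...,2]>.078)&(P[...,2]<.105)&(P[...,0]>.28)&(P[...,0]<.72)&(abs(P[...,1])<.45)).astype(np.uint8)
    n,l,s,c=cv2.connectedComponentsWithStats(m)
    for i in range(1,n):
        if s[i,4]<30: continue
        q=P[l==i]; e=cv2.minEnclosingCircle((q[:,:2]*1000).astype(np.float32)); print(cam,np.round(e[0],1),round(e[1],1),"z",np.percentile(q[:,2],90).round(4),d["frame"][l==i].mean(0).round())
E
python3 chk.py
```

```text
t 32.22 tcp [458.4 -15.3 231.8] jaw 29.9 grip 78.4 F [-0.4 -1.  -0.3]
top [576.  277.8] 15.6 z 0.0934 [27. 31. 27.]
top [ 574.1 -257.5] 14.8 z 0.0917 [ 76. 137. 175.]
top [ 548.  -347.9] 14.6 z 0.0912 [ 75. 136. 173.]
top [363.8 377. ] 9.7 z 0.0902 [ 86. 113. 148.]
top [ 366.3 -302.7] 13.9 z 0.0863 [186. 188. 188.]
top [298.9 354.1] 9.6 z 0.0906 [ 88. 116. 151.]
scene [300. 355.] 10.5 z 0.0892 [ 87. 129. 171.]
scene [365.7 377.4] 10.1 z 0.0885 [ 88. 129. 172.]
scene [577.6 275.8] 15.2 z 0.0919 [36. 49. 50.]
scene [645.1  36.8] 11.6 z 0.0938 [114. 111. 133.]
scene [ 367.3 -303.4] 14.1 z 0.0857 [208. 221. 222.]
scene [670.  -55.9] 11.6 z 0.094 [126. 114. 135.]
scene [ 576.  -257.9] 13.8 z 0.0903 [ 80. 179. 217.]
scene [ 548.9 -349.2] 13.9 z 0.0905 [ 79. 177. 214.]
```

View pics/fin_top.png

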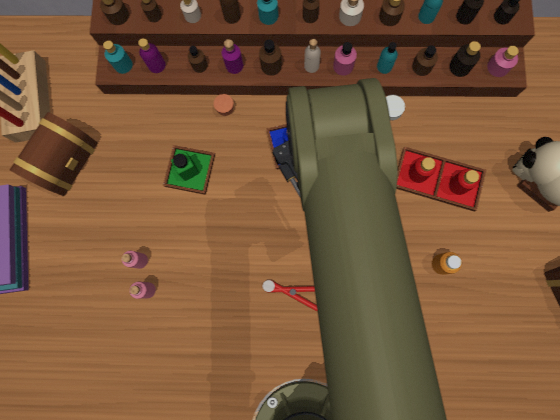

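View pics/fin_scene.png

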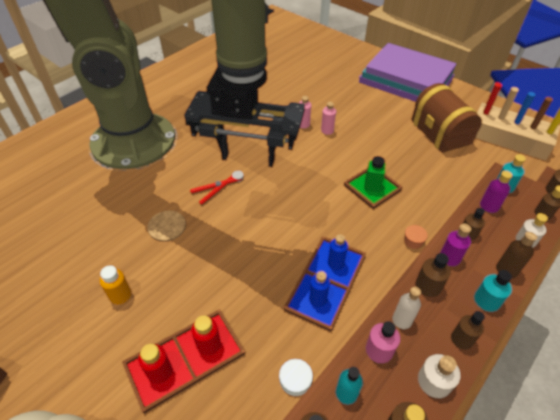

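All five bottles stand within about 3 mm of their bay middles, at tray-floor height. The amber jar and the pink vials are where they started, and the arm is clear.

```bash
python3 -c "
from h import *
print(sign_off())"
```

```text
the job is handed in; nothing more can be done
None
```

All five bottles are in their own-colour trays, one to a bay, and I handed the job in at about 32 s of the 131 s allowed; the hand-in gives no verdict.

- **How:** I lowered each bottle slowly until it sat on or within about 1 mm of the tray floor, then let go. Grip forces were 12 to 15 N, and the measured tool force stayed at about 3 N or less.
- **Bottles:** In the last pictures all five stand upright. Their caps measured within about 3 mm of the bay middles, and their heights fit the 5 mm tray floors.
- **Amber jar and pink vials:** The amber jar measured the same place as at the start to within 1 mm. The two pink look-alikes were not touched.
- **Limits of the checks:** The arm hid the blue vials from the top camera in the last look, so their positions come from the scene camera alone. I did not measure tilt; upright is judged from the pictures and the cap heights.
- **Networks:** They missed some of the duplicate bottles and once labelled a blue vial as green. I therefore took the bottle positions from the depth images and colours, and the two cameras agreed to within about 5 mm on them.

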